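# Make up the sample of four loquats and hold the carrier up level

## Task

Make the inspection sample up to four: two loquats already lie in the dark steel carrier, so lay two of the three loose ones on the table left of it gently (set down, not dropped) into its empty pockets, one in each and lengthwise between the ribs, and leave the third where it lies. Only then grip the carrier by its handle, lift it about 12 cm clear of the table and hold it there level and still for three seconds, finishing while still holding it up with nothing else supporting it. Leave the pen and the card stack alone.

Things in the scene. Friction and masses are not known exactly. Their poses are not given: they have to be found in the camera images.
- carrier: Sizes in mm. Flat dark steel carrier, 200 (x) by 172 (y), about 280 g, loose on the table. Origin: centre of its underside; x away from robot when unturned, y left, z up. Floor 4 thick, rim 8 high. Four pockets at x = +-58, y = +-42; in each two bright ribs along x, 20 either side of its middle, 44 long, tops 8 above the underside, cradle one fruit lying along x. Posts at x = 0, y = +-52 bear the handle.
- carrier_handle (a point): Centre of the carrier's grey plastic handle bar, 80 above its underside, over its middle. The bar is 124 long along the carrier's y axis, 16 thick along its x axis, 20 high (top at 90); posts 10 thick stand under it 52 either side of the centre. Fruit tops come to about 44 above the underside.
- pocket_front_left (a point): Centre of the floor of the front left (x = -58, y = +42) pocket of the carrier (carrier axes), 4 above the carrier's underside; a fruit lying in the pocket has its centre about 20 above this point and its length along the carrier's x axis. A fruit lies in it at the start.
- pocket_front_right (a point): Centre of the floor of the front right (x = -58, y = -42) pocket of the carrier (carrier axes), 4 above the carrier's underside; a fruit lying in the pocket has its centre about 20 above this point and its length along the carrier's x axis. Empty at the start.
- pocket_back_left (a point): Centre of the floor of the back left (x = +58, y = +42) pocket of the carrier (carrier axes), 4 above the carrier's underside; a fruit lying in the pocket has its centre about 20 above this point and its length along the carrier's x axis. Empty at the start.
- pocket_back_right (a point): Centre of the floor of the back right (x = +58, y = -42) pocket of the carrier (carrier axes), 4 above the carrier's underside; a fruit lying in the pocket has its centre about 20 above this point and its length along the carrier's x axis. A fruit lies in it at the start.
- fruit_1_centre (a point): A plain orange-yellow loquat, egg-shaped, about 65 long, 39 wide, 39 high, 55 g; one of three lying loose on the table left of the carrier, all alike for this job. The point is its centre, half-way up (about 20 above what it lies on). Its y axis runs along its length (horizontal), x across its short side (grasp width 38 to 40), z up.
- fruit_2_centre (a point): A plain orange-yellow loquat, egg-shaped, about 65 long, 39 wide, 39 high, 55 g; one of three lying loose on the table left of the carrier, all alike for this job. The point is its centre, half-way up (about 20 above what it lies on). Its y axis runs along its length (horizontal), x across its short side (grasp width 38 to 40), z up.
- fruit_3_centre (a point): A plain orange-yellow loquat, egg-shaped, about 65 long, 39 wide, 39 high, 55 g; one of three lying loose on the table left of the carrier, all alike for this job. The point is its centre, half-way up (about 20 above what it lies on). Its y axis runs along its length (horizontal), x across its short side (grasp width 38 to 40), z up.
- fruit_4_centre (a point): A plain orange-yellow loquat, egg-shaped, about 65 long, 39 wide, 39 high, 55 g; it already lies in the carrier's front left pocket. The point is its centre, half-way up (about 20 above what it lies on). Its y axis runs along its length (horizontal), x across its short side (grasp width 38 to 40), z up.
- fruit_5_centre (a point): A plain orange-yellow loquat, egg-shaped, about 65 long, 39 wide, 39 high, 55 g; it already lies in the carrier's back right pocket. The point is its centre, half-way up (about 20 above what it lies on). Its y axis runs along its length (horizontal), x across its short side (grasp width 38 to 40), z up.
- cards: Bystander: banded stack of grey cards, 65 x 90 x 21, behind the label printer. Origin: centre of its underside.
- pen: Bystander: white pen, 145 long along its y axis, 11 wide, 9 high, near the table's front edge. Origin: centre of its underside.
- label_printer: Fixed grey label printer with its lid open, right of the carrier, x 0.38 to 0.52 m; its label tongue reaches left to about y = -0.15 m.
Mind the look-alikes: they are no part of the job. What is shaped like the part that bears fruit_5_centre but purple is not meant.

How it is judged:
By the outcome, as a careful person would: the job done as asked, in the order asked, and still so for the second after the job is handed in, while the arm keeps its last pose, push and grip.
It also fails if it takes over 69 s, if anything falls off the work surface, if the arm or the gripper's body presses on something with over 40 N, if the wrist force passes 120 N, or if a joint passes its speed limit or range.

## Robot

A 6-joint arm with a two-finger parallel gripper is mounted at the origin on a cart in front of the work surface, level with it; the furniture and walls round the work are solid. World frame = base frame: x ahead of the robot, y to its left, z up, the work surface at z = 0. Lengths are in m, angles in degrees, forces in N, time in s.
With the tool pointing down it reaches from about 0.3 to 0.75 m from the base axis. Payload 8.5 kg.
Tool frame: the origin (TCP) lies at the very end of the fingers, on their centre line; the grasp point (between the pads) lies 19 mm behind it; x points along the fingers, y is the direction in which the jaws open and shut, and the axes are right-handed (so a half turn about x gives the same grasp; the last joint's range is limited). The gripper opens to 85 mm and grips with 20 to 120 N. Pads are 22 mm wide; open, the fingers measure 114 mm over their backs; the gripper's body (76 mm by 85 mm) begins 54 mm behind the grasp point. The pads swing forward as they close: fully open they stand 13 mm farther back than shut.
Start: joints at [-79.315, 21.807, 74.336, -0, 83.858, -12.336], TCP at [0.215, -0.506, 0.231] pointing down, gripper open.
Joint ranges: [-178.18, 178.18], [-50.72, 133.34], [12.68, 142.11], [-81.47, 261.47], [9.98, 163.14], [-165.26, 165.26]. Speed limits (degrees/s): [136.94, 136.94, 180, 180, 180, 180].

## Interface

Orientations are given as a 3x3 rotation matrix whose columns are the frame's x, y, z axes.
In Python, from rig import env, eyes, close_job gives the robot as it stands.
- The arm moves only by the shell command python3 -m pendant 'ROWS' [OPENING] [FORCE]. ROWS is a JSON object of lists of equal length, an entry for each row: "travel": the shift along the world's x, y, z in mm, a list of three; "delta_rot": the turn, a rotation vector about the world's x, y, z in rad, a list of three. In form: {"travel": [[x, y, z], ...], "delta_rot": [[wx, wy, wz], ...]}. A call has 1 to 20 rows; each row shifts and turns the commanded pose from where the row before left it; what a row does not reach is not made up. A row lasts 1/12 s, in which the tool goes at most 41.7 mm and 7.16 degrees, less where a joint would pass 70% of its speed; a pose out of reach is approached as far as the arm can. A call with a gripper value outside its range is refused whole. OPENING is the finger opening in mm, from 0 to 85.4, set as the call begins (- or left out, the last holds). The fingers move at their own pace and stop on an object; FORCE is the grip in N (left out, the last holds). Time passes only in rows, so rows that do not move let the fingers close. It gives the time, the measured TCP pose, the force and the opening at its end, in the units of the state.
- env.observe(): the state, without advancing time (a new reading comes with each control period).
- eyes.get_image(name): name is "side" or "top"; returns the picture (420x560x3 uint8, red, green, blue); there is no depth.
- eyes.camera_model(name): a dict with "vfov" (degrees; the focal length in pixels is half the picture's height over the tangent of half this angle, whatever the lens; pixels are square), "cx", "cy" (the principal point, pixels), "pose" (4x4, takes a point from camera to world coordinates). Camera axes: x right, y up, looking along -z (the intrinsics and any distortion apply to the point x, -y, -z); pixel columns grow to the right and rows downward; lengths in m; the calibration is good to about 2 mm. A picture is of the moment at which its call begins. camera_model takes no time and is no camera call.
- close_job(): hands the job in, once; it reports no verdict.
The state is a dict: "time_s": time; "q": joint angles; "qvel": joint speeds; "joint_efforts": joint torques, N m; "position": TCP position; "tool_rot": TCP orientation; "ft_force": force on the tool from outside, world axes, zero at the start; "wrist_torque": the same for the moment, N m; "grip_width": finger opening in m.
Only numpy, scipy, OpenCV 4.12 (cv2) and the standard library are available. Lean on these libraries where they do the work, as an engineer would, in place of code of your own. Each camera call takes 0.05 s, during which the arm holds its last target. There are 200 camera calls.

## Working session

There is one attempt and no reset: what is moved stays moved. The work goes in short steps, Python scripts to look and compute and a shell command to move; the robot and the scene stay as the last step left them, time stands still between calls to the robot, and variables do not carry over. Pictures are saved under pics/ and viewed, about 8 in all and at most 12, crops included, and the job is handed in when it is done.

```bash
mkdir -p pics
python3 - <<'E'
from rig import env,eyes
import cv2,numpy as np
for n in("top","side"):
    cv2.imwrite(f"pics/{n}0.png",eyes.get_image(n)[:,:,::-1])
    m=eyes.camera_model(n);print(n,{k:(np.round(v,4).tolist() if k=="pose" else v) for k,v in m.items()})
s=env.observe();print({k:np.round(v,3).tolist() for k,v in s.items()})
E
ls
```

```text
top {'vfov': 57.43963760255104, 'cx': 278.8622590973986, 'cy': 210.15494764387057, 'pose': [[-0.0072, 0.9985, -0.0534, 0.5001], [-1.0, -0.007, 0.0042, -0.0503], [0.0039, 0.0535, 0.9986, 1.0504], [0.0, 0.0, 0.0, 1.0]]}
side {'vfov': 54.16418098962635, 'cx': 274.5717288373688, 'cy': 206.72654594740396, 'pose': [[-0.9933, 0.0264, -0.1128, 0.4491], [-0.1143, -0.3782, 0.9186, 0.7518], [-0.0184, 0.9254, 0.3787, 0.4095], [0.0, 0.0, 0.0, 1.0]]}
{'time_s': 0.1, 'q': [-79.314, 21.838, 74.379, 0.0, 83.86, -12.336], 'qvel': [0.044, -0.071, -0.149, -0.017, -0.044, 0.079], 'joint_efforts': [0.004, -44.922, -23.166, -0.0, 0.004, 0.0], 'position': [0.215, -0.506, 0.231], 'tool_rot': [[-0.0, 0.391, -0.92], [0.001, -0.92, -0.391], [-1.0, -0.001, -0.0]], 'ft_force': [-0.022, 0.293, 0.643], 'wrist_torque': [0.047, 0.017, 0.041], 'grip_width': 0.085}
pics
```

View pics/top0.png

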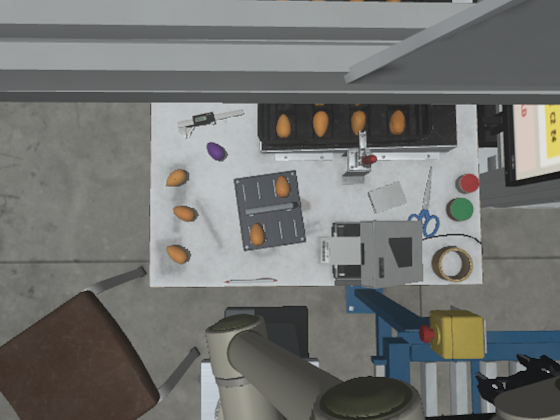

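View pics/side0.png

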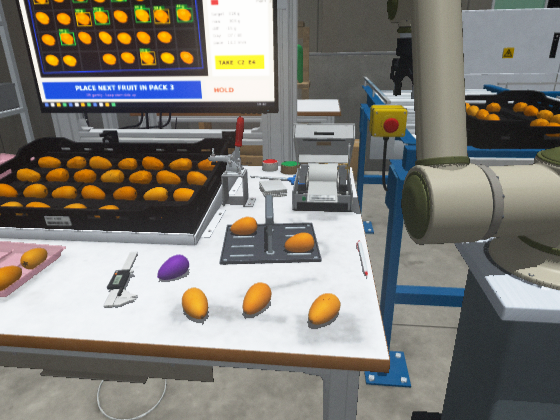

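Candidates in the top view: loose loquats at (177,177), (185,213) and (178,254). The look-alikes are the purple one (216,152), the fruits in the black tray (283–398,122), and the two already in the carrier (283,187) and (257,234). The three loose orange ones are the right ones. Next I measure and check them in a crop.

```bash
cat > h.py <<'E'
from rig import env,eyes
import cv2,numpy as np
def unproj(n,uv,z):
    m=eyes.camera_model(n);f=210/np.tan(np.radians(m["vfov"]/2));P=np.array(m["pose"])
    uv=np.atleast_2d(uv).astype(float)
    d=np.c_[(uv[:,0]-m["cx"])/f,-(uv[:,1]-m["cy"])/f,-np.ones(len(uv))]@P[:3,:3].T
    o=P[:3,3];return o+d*((z-o[2])/d[:,2])[:,None]
def proj(n,p):
    m=eyes.camera_model(n);f=210/np.tan(np.radians(m["vfov"]/2));P=np.array(m["pose"])
    c=(np.atleast_2d(p)-P[:3,3])@P[:3,:3]
    return np.c_[m["cx"]+f*c[:,0]/-c[:,2],m["cy"]-f*c[:,1]/-c[:,2]]
def fruits(im,zs=0.02):
    hsv=cv2.cvtColor(im,cv2.COLOR_RGB2HSV)
    mk=cv2.inRange(hsv,(8,120,70),(25,255,255));out=[]
    for c in cv2.findContours(mk,cv2.RETR_EXTERNAL,cv2.CHAIN_APPROX_NONE)[0]:
        if cv2.contourArea(c)<120:continue
        (u,v),_,_=cv2.minAreaRect(c)
        if not(155<u<310 and 145<v<285):continue
        w=unproj("top",c[:,0],zs)[:,:2].astype(np.float32)
        w0=(w*1000)
        (cx,cy),(a,b),_=cv2.minAreaRect(w0);M=cv2.moments(w0)
        pc=w0-w0.mean(0);vec=np.linalg.eigh(pc.T@pc)[1][:,1]
        out.append((u,v,M["m10"]/M["m00"],M["m01"]/M["m00"],cx,cy,max(a,b),min(a,b),np.degrees(np.arctan2(vec[1],vec[0]))%180))
    return out
E
python3 - <<'E'
from h import *
im=eyes.get_image("top")
for f in fruits(im):print(np.round(f,1))
hsv=cv2.cvtColor(im,cv2.COLOR_RGB2HSV)
mk=cv2.inRange(hsv,(0,0,0),(180,255,120));mk[:165]=0;mk[255:]=0;mk[:,:228]=0;mk[:,312:]=0
mk=cv2.morphologyEx(mk,cv2.MORPH_CLOSE,np.ones((3,3)))
c=max(cv2.findContours(mk,cv2.RETR_EXTERNAL,cv2.CHAIN_APPROX_NONE)[0],key=cv2.contourArea)
w=(unproj("top",c[:,0],0.006)[:,:2]*1000).astype(np.float32)
r=cv2.minAreaRect(w);print("carrier",r)
a=r[2]; 
# long axis direction
b=cv2.boxPoints(r);print(b)
e=[(b[i+1]-b[i]) for i in range(2)];l=max(e,key=np.linalg.norm);l=l*np.sign(l[0]);th=np.arctan2(l[1],l[0]);print("theta deg",np.degrees(th))
R=np.array([[np.cos(th),-np.sin(th)],[np.sin(th),np.cos(th)]]);C=np.array(r[0])
pts=[(0,0,80),(0,52,90),(0,-52,90),(-58,42,24),(-58,-42,24),(58,42,24),(58,-42,24),(100,86,8),(-100,86,8),(100,-86,8),(-100,-86,8)]
v=im[140:290,150:320].copy();v=cv2.resize(v,None,fx=4,fy=4,interpolation=cv2.INTER_CUBIC)
for p in pts:
    q=np.r_[R@p[:2]+C,p[2]];u=proj("top",q/1000)[0];print(p,q.round(1),u.round(1))
    cv2.drawMarker(v,tuple(int(t) for t in (u-[150,140]+.5)*4),(0,255,0),0,10,1)
cv2.imwrite("pics/crop1.png",v[:,:,::-1])
E
```

```text
[176.3 253.8 439.9 220.  440.5 220.5  57.   31.8  51.2]
[256.  234.  490.1   7.9 491.7   7.1  53.6  32.2   3.1]
[183.  213.5 549.3 201.9 548.1 203.1  48.6  35.   62.3]
[282.  186.  618.9 -63.2 620.6 -63.7  54.3  32.4   5.6]
[175.3 178.3 644.4 223.4 643.6 224.6  53.3  32.8 133.4]
carrier ((556.3484497070312, -29.281776428222656), (200.5722198486328, 171.1871337890625), 7.805473327636719)
[[ 445.36707    41.898876]
 [ 468.61597  -127.70219 ]
 [ 667.32983  -100.46243 ]
 [ 644.08093    69.13863 ]]
theta deg 7.8054733
(0, 0, 80) [556.3 -29.3  80. ] [268.9 208.5]
(0, 52, 90) [549.3  22.2  90. ] [248.3 211.3]
(0, -52, 90) [563.4 -80.8  90. ] [289.3 205.3]
(-58, 42, 24) [493.2   4.5  24. ] [256.9 233.4]
(-58, -42, 24) [504.6 -78.8  24. ] [288.  228.9]
(58, 42, 24) [608.1  20.2  24. ] [250.9 190.6]
(58, -42, 24) [619.5 -63.   24. ] [281.8 186.2]
(100, 86, 8) [643.7  69.5   8. ] [233.2 178.4]
(-100, 86, 8) [445.6  42.3   8. ] [243.3 251.1]
(100, -86, 8) [ 667.1 -100.9    8. ] [295.4 169.5]
(-100, -86, 8) [ 469.  -128.1    8. ] [306.1 242. ]
```

View pics/crop1.png

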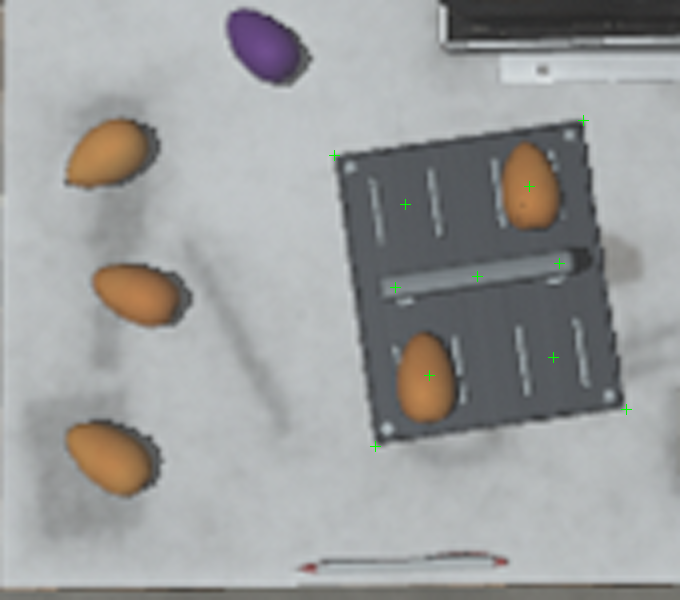

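The carrier fits its known size (200.6 × 171.2 mm, turned 7.8°), and the markers lie on the rib middles and the handle. The crop shows the loose plain-orange loquats at A (177,178), B (184,214) and C (177,254). The purple one is apart, at (216,152). I'll use B and C and leave A. The colour mask cut off the shaded edges, so I measure the fruits a second time.

```bash
sed -i 's/(8,120,70),(25,255,255)/(4,90,25),(28,255,255)/' h.py
python3 - <<'E'
from h import *
for f in fruits(eyes.get_image("top")):print(np.round(f,1))
E
```

```text
[176.8 253.2 440.1 218.3 441.8 219.1  60.8  35.6  54. ]
[256.5 233.5 490.6   6.1 493.    5.7  56.3  34.9   3.3]
[183.5 212.5 549.6 200.3 550.7 201.7  56.8  34.7  65.5]
[282.5 186.  618.9 -63.5 620.6 -65.   54.3  35.1   7.3]
[175.7 178.4 643.8 220.9 643.1 223.3  57.7  37.8 124.4]
```

```bash
python3 -m pendant '{"travel":[[11,36,-4],[11,36,-4],[11,36,-4],[11,36,-4],[11,36,-4],[11,36,-4],[11,36,-4],[11,36,-4],[11,36,-4],[11,36,-4],[11,36,-4],[11,36,-4],[11,36,-4],[11,36,-4],[11,36,-4],[11,36,-4],[11,36,-4],[11,36,-4],[11,36,-4],[11,36,-4]],"delta_rot":[[0,0,0.027],[0,0,0.027],[0,0,0.027],[0,0,0.027],[0,0,0.027],[0,0,0.027],[0,0,0.027],[0,0,0.027],[0,0,0.027],[0,0,0.027],[0,0,0.027],[0,0,0.027],[0,0,0.027],[0,0,0.027],[0,0,0.027],[0,0,0.027],[0,0,0.027],[0,0,0.027],[0,0,0.027],[0,0,0.027]]}' 70
```

```text
time_s: 1.87
position: [0.4351, 0.216, 0.1511]
tool_rot: [[-0.0, 0.81, -0.587], [-0.0, -0.587, -0.81], [-1.0, 0.0, 0.0]]
ft_force: [1.0, -0.6, -0.2]
grip_width: 0.0701
```

```bash
python3 -m pendant '{"travel":[[2,1,-25],[2,1,-30],[2,1,-30],[0.5,0,-25],[0,0,-15],[0,0,-12],[0,0,-8],[0,0,0],[0,0,0]],"delta_rot":[[0,0,0],[0,0,0],[0,0,0],[0,0,0],[0,0,0],[0,0,0],[0,0,0],[0,0,0],[0,0,0]]}' && python3 -m pendant '{"travel":[[0,0,0],[0,0,0],[0,0,0],[0,0,0],[0,0,0],[0,0,0],[0,0,0],[0,0,0]],"delta_rot":[[0,0,0],[0,0,0],[0,0,0],[0,0,0],[0,0,0],[0,0,0],[0,0,0],[0,0,0]]}' 30 25
```

```text
time_s: 2.62
position: [0.4417, 0.2168, 0.0065]
tool_rot: [[-0.0, 0.809, -0.588], [-0.0, -0.588, -0.809], [-1.0, -0.0, 0.0]]
ft_force: [-0.1, -0.6, 0.7]
grip_width: 0.0699
time_s: 3.28
position: [0.4419, 0.217, 0.0072]
tool_rot: [[0.001, 0.809, -0.588], [0.0, -0.588, -0.809], [-1.0, 0.001, -0.001]]
ft_force: [-1.5, 0.4, 5.1]
grip_width: 0.0374
```

```bash
python3 -m pendant '{"travel":[[0,0,10],[0,0,25],[0,0,35],[0,0,40],[0,-10,33],[7,-31,0],[7,-31,0],[7,-31,0],[7,-31,0],[7,-31,0],[7,-31,0],[7,-31,0],[7,-31,0],[6.5,-28,0],[0,-10,0],[0,0,0],[0,0,0]],"delta_rot":[[0,0,0],[0,0,0],[0,0,0],[0,0,0],[0,0,0],[0,0,-0.081],[0,0,-0.081],[0,0,-0.081],[0,0,-0.081],[0,0,-0.081],[0,0,-0.081],[0,0,-0.081],[0,0,-0.081],[0,0,-0.081],[0,0,-0.08],[0,0,0],[0,0,0]]}'
python3 - <<'E'
from h import *
im=eyes.get_image("side");cv2.imwrite("pics/s2.png",cv2.resize(im[100:330,170:400],None,fx=2.6,fy=2.6,interpolation=2)[:,:,::-1])
E
```

```text
time_s: 4.7
position: [0.5038, -0.0791, 0.1494]
tool_rot: [[-0.0, 0.134, -0.991], [0.0, -0.991, -0.134], [-1.0, -0.0, 0.0]]
ft_force: [0.6, 0.2, -1.2]
grip_width: 0.0374
```

View pics/s2.png

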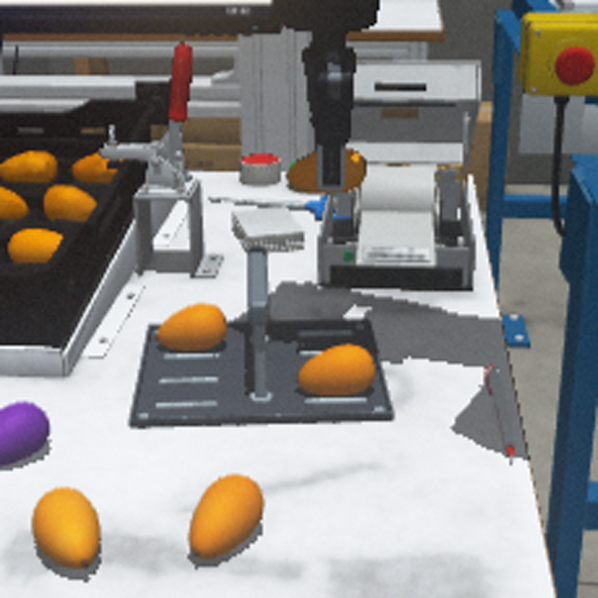

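The picture shows the fruit held level at about (327,172) in the crop, lying along the carrier's x and about 3 mm beyond the finger centre. The front-right pocket is empty. Lowering.

```bash
python3 -m pendant '{"travel":[[-1.5,0,-20],[0,0,-30],[0,0,-30],[0,0,-25],[0,0,-15],[0,0,-7],[0,0,-4],[0,0,-3],[0,0,-2],[0,0,0],[0,0,0],[0,0,0]],"delta_rot":[[0,0,0],[0,0,0],[0,0,0],[0,0,0],[0,0,0],[0,0,0],[0,0,0],[0,0,0],[0,0,0],[0,0,0],[0,0,0],[0,0,0]]}'
```

```text
time_s: 5.75
position: [0.5029, -0.0793, 0.0139]
tool_rot: [[0.001, 0.133, -0.991], [-0.0, -0.991, -0.133], [-1.0, 0.001, -0.001]]
ft_force: [1.3, 0.7, -0.5]
grip_width: 0.0373
```

```bash
python3 -m pendant '{"travel":[[0,0,-1],[0,0,-1],[0,0,-0.5],[0,0,0],[0,0,0]],"delta_rot":[[0,0,0],[0,0,0],[0,0,0],[0,0,0],[0,0,0]]}'
```

```text
time_s: 6.17
position: [0.5027, -0.0792, 0.0112]
tool_rot: [[0.0, 0.132, -0.991], [-0.0, -0.991, -0.132], [-1.0, 0.0, -0.0]]
ft_force: [-1.4, 0.3, 4.8]
grip_width: 0.0372
```

Contact is felt (about 5 N). Release, then go up and over to B at (550.5, 201.5), axis 65.5° (jaws at -24.5°).

```bash
python3 -m pendant '{"travel":[[0,0,0],[0,0,0],[0,0,0],[0,0,0],[0,0,5],[0,0,20],[0,0,35],[0,0,40],[0,0,39],[4,28,0],[5,30,0],[5,30,0],[5,30,0],[5,30,0],[5,30,0],[5,30,0],[5,30,0],[5,30,0],[4,13,0],[0,0,0]],"delta_rot":[[0,0,0],[0,0,0],[0,0,0],[0,0,0],[0,0,0],[0,0,0],[0,0,0],[0,0,0],[0,0,0],[0,0,0.1],[0,0,0.1],[0,0,0.1],[0,0,0.1],[0,0,0.1],[0,0,0.1],[0,0,0.1],[0,0,0.1],[0,0,0.1],[0,0,0.1],[0,0,0.007]]}' 56
python3 - <<'E'
from h import *
im=eyes.get_image("side");t=eyes.get_image("top")
a=cv2.resize(im[170:350,170:370],(400,360),interpolation=2);b=cv2.resize(t[160:260,228:328],(360,360),interpolation=2)
cv2.imwrite("pics/s3.png",np.hstack([a,b])[:,:,::-1])
for f in fruits(t,0.024):print(np.round(f,1))
E
```

```text
time_s: 7.83
position: [0.5506, 0.2044, 0.1499]
tool_rot: [[0.0, 0.912, -0.411], [0.001, -0.411, -0.912], [-1.0, 0.0, -0.001]]
ft_force: [-0.1, 0.4, 0.6]
grip_width: 0.0563
[256.5 233.5 490.7   6.2 493.    5.5  56.1  34.7   4.8]
[288.1 229.  502.8 -78.5 504.5 -79.   60.4  35.9  11.1]
[183.6 213.  549.3 199.8 549.1 200.5  56.7  34.4  67. ]
[282.5 186.  618.3 -63.5 620.1 -64.9  54.1  35.    7.6]
[178.3 176.8 647.8 215.7 647.1 215.4  39.7  38.4  90.3]
```

View pics/s3.png

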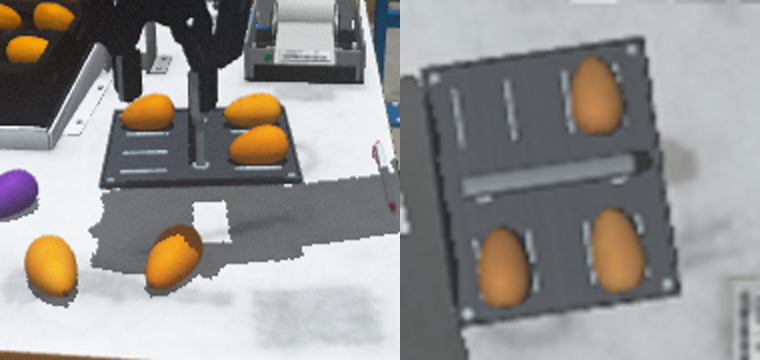

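The fruit lies in the front-right pocket at (617,250) in the right half: measured (504.5, -79), axis 11°, lengthwise between the ribs. B is undisturbed. Descending on B.

```bash
python3 -m pendant '{"travel":[[0,0,-25],[0,0,-30],[0,0,-30],[0,0,-25],[-0.5,0,-15],[0,-0.5,-12],[0,0,-6],[0,0,0],[0,0,0]],"delta_rot":[[0,0,0],[0,0,0],[0,0,0],[0,0,0],[0,0,0],[0,0,0],[0,0,0],[0,0,0],[0,0,0]]}' 70 && python3 -m pendant '{"travel":[[0,0,0],[0,0,0],[0,0,0],[0,0,0],[0,0,0],[0,0,0],[0,0,0],[0,0,0]],"delta_rot":[[0,0,0],[0,0,0],[0,0,0],[0,0,0],[0,0,0],[0,0,0],[0,0,0],[0,0,0]]}' 30 25
```

```text
time_s: 8.68
position: [0.5504, 0.2007, 0.0074]
tool_rot: [[0.0, 0.908, -0.419], [0.0, -0.419, -0.908], [-1.0, 0.0, -0.0]]
ft_force: [-0.1, 1.2, 0.4]
grip_width: 0.0696
time_s: 9.35
position: [0.5505, 0.2013, 0.0078]
tool_rot: [[0.002, 0.909, -0.418], [-0.0, -0.418, -0.909], [-1.0, 0.001, -0.001]]
ft_force: [-0.9, -0.4, 5.8]
grip_width: 0.0365
```

```bash
python3 -m pendant '{"travel":[[0,0,10],[0,0,25],[0,0,35],[0,0,40],[0,0,30],[6,-18,0],[6,-20,0],[6,-20,0],[6,-20,0],[6,-20,0],[6,-20,0],[6,-20,0],[6,-20,0],[6,-15,0],[3,-8,0],[0,0,0],[0,0,0]],"delta_rot":[[0,0,0],[0,0,0],[0,0,0],[0,0,0],[0,0,0],[0,0,-0.1],[0,0,-0.1],[0,0,-0.1],[0,0,-0.1],[0,0,-0.1],[0,0,-0.1],[0,0,-0.1],[0,0,-0.1],[0,0,-0.1],[0,0,-0.104],[0,0,0],[0,0,0]]}'
```

```text
time_s: 10.77
position: [0.6069, 0.0204, 0.1472]
tool_rot: [[0.0, 0.138, -0.99], [0.0, -0.99, -0.138], [-1.0, -0.0, -0.0]]
ft_force: [0.0, 0.5, -1.2]
grip_width: 0.0362
```

Position and turn match the pocket; lowering to just above contact, then gently onto it (pick height 7.8 + 4 = 11.8).

```bash
python3 -m pendant '{"travel":[[0,0,-20],[0,0,-30],[0,0,-30],[0,0,-25],[0,0,-15],[0,0,-7],[0,0,-4],[0,0,-2],[0,0,0],[0,0,0],[0,0,-1],[0,0,0],[0,0,0]],"delta_rot":[[0,0,0],[0,0,0],[0,0,0],[0,0,0],[0,0,0],[0,0,0],[0,0,0],[0,0,0],[0,0,0],[0,0,0],[0,0,0],[0,0,0],[0,0,0]]}'
```

```text
time_s: 11.85
position: [0.6072, 0.0203, 0.0132]
tool_rot: [[0.001, 0.135, -0.991], [-0.0, -0.991, -0.135], [-1.0, 0.0, -0.001]]
ft_force: [0.4, 0.1, -1.0]
grip_width: 0.0364
```

```bash
python3 -m pendant '{"travel":[[0,0,-1],[0,0,-0.8],[0,0,0],[0,0,0]],"delta_rot":[[0,0,0],[0,0,0],[0,0,0],[0,0,0]]}'
```

```text
time_s: 12.18
position: [0.6072, 0.0203, 0.0118]
tool_rot: [[0.001, 0.135, -0.991], [-0.0, -0.991, -0.135], [-1.0, 0.0, -0.001]]
ft_force: [-1.4, -0.3, 6.5]
grip_width: 0.0365
```

```bash
python3 -m pendant '{"travel":[[0,0,0],[0,0,0],[0,0,0],[0,0,0],[0,0,5],[0,0,20],[0,0,35],[0,0,40],[-10,30,40],[-10,30,20],[-10,30,0],[-10,30,0],[-10,30,0],[0,0,0],[0,0,0]],"delta_rot":[[0,0,0],[0,0,0],[0,0,0],[0,0,0],[0,0,0],[0,0,0],[0,0,0],[0,0,0],[0,0,0.11],[0,0,0.11],[0,0,0.11],[0,0,0.11],[0,0,0.11],[0,0,0.11],[0,0,0.11]]}' 56
python3 - <<'E'
from h import *
im=eyes.get_image("side");t=eyes.get_image("top")
a=cv2.resize(im[170:350,170:370],(400,360),interpolation=2);b=cv2.resize(t[160:260,228:328],(360,360),interpolation=2)
cv2.imwrite("pics/s4.png",np.hstack([a,b])[:,:,::-1])
for f in fruits(t,0.024):print(np.round(f,1))
hsv=cv2.cvtColor(t,cv2.COLOR_RGB2HSV)
mk=cv2.inRange(hsv,(0,0,0),(180,255,120));mk[:165]=0;mk[255:]=0;mk[:,:228]=0;mk[:,312:]=0
mk=cv2.morphologyEx(mk,cv2.MORPH_OPEN,np.ones((3,3)))
c=max(cv2.findContours(mk,cv2.RETR_EXTERNAL,cv2.CHAIN_APPROX_NONE)[0],key=cv2.contourArea)
print(cv2.minAreaRect((unproj("top",c[:,0],0.006)[:,:2]*1000).astype(np.float32)))
E
```

```text
time_s: 13.43
position: [0.5581, 0.1666, 0.1642]
tool_rot: [[0.0, 0.792, -0.61], [0.0, -0.61, -0.792], [-1.0, 0.0, -0.0]]
ft_force: [-0.2, -0.5, -0.2]
grip_width: 0.0558
[256.5 233.5 490.8   6.1 493.    5.5  56.1  34.7   2.9]
[288.1 229.  502.8 -78.5 504.5 -79.   60.4  35.9  11.1]
[251.5 191.  605.5  20.3 607.2  18.5  59.4  34.9   9.2]
[282.5 186.  618.3 -63.6 620.1 -64.9  54.1  35.    7.8]
((547.635986328125, -8.929527282714844), (212.30764770507812, 213.8809356689453), 7.805495738983154)
```

View pics/s4.png

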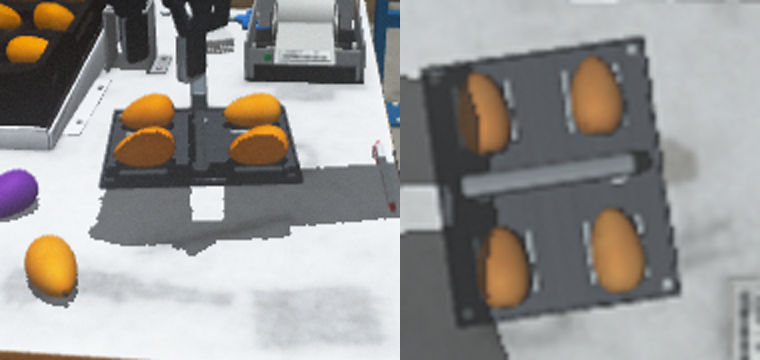

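All four pockets are filled lengthwise, the new ones at (484,112) and (617,250) in the right half. The third loose fruit still lies on the table and the carrier has not moved. Now the handle at (556.5, -29.3, 80).

```bash
python3 -m pendant '{"travel":[[0,-24,0],[0,-24,0],[0,-25,0],[0,-25,0],[0,-25,0],[-0.5,-25,0],[-0.5,-25,0],[-0.5,-23,0],[0,0,0],[0,0,0],[0,0,0]],"delta_rot":[[0,0,0.099],[0,0,0.099],[0,0,0.099],[0,0,0.099],[0,0,0.099],[0,0,0.099],[0,0,0.099],[0,0,0.099],[0,0,0],[0,0,0],[0,0,0]]}' 75
```

```text
time_s: 14.45
position: [0.5573, -0.0309, 0.1638]
tool_rot: [[-0.0, 0.992, 0.123], [0.0, 0.123, -0.992], [-1.0, -0.0, -0.0]]
ft_force: [-0.6, 0.0, -1.6]
grip_width: 0.0749
```

```bash
python3 -m pendant '{"travel":[[-0.5,1,-20],[0,0.5,-25],[0,0,-25],[0,0,-18],[0,0,-10],[0,0,-6],[0,0,0],[0,0,0]],"delta_rot":[[0,0,0.013],[0,0,0],[0,0,0],[0,0,0],[0,0,0],[0,0,0],[0,0,0],[0,0,0]]}' && python3 -m pendant '{"travel":[[0,0,0],[0,0,0],[0,0,0],[0,0,0],[0,0,0],[0,0,0],[0,0,0],[0,0,0],[0,0,0],[0,0,0]],"delta_rot":[[0,0,0],[0,0,0],[0,0,0],[0,0,0],[0,0,0],[0,0,0],[0,0,0],[0,0,0],[0,0,0],[0,0,0]]}' 5 70
```

```text
time_s: 15.12
position: [0.5574, -0.0294, 0.0604]
tool_rot: [[0.001, 0.99, 0.139], [-0.0, 0.139, -0.99], [-1.0, 0.001, 0.0]]
ft_force: [0.7, -0.4, 0.3]
grip_width: 0.0753
time_s: 15.95
position: [0.5572, -0.0297, 0.0602]
tool_rot: [[0.001, 0.99, 0.139], [-0.0, 0.139, -0.99], [-1.0, 0.001, 0.0]]
ft_force: [-0.4, 0.1, 5.4]
grip_width: 0.0152
```

Gripped on the 16 mm bar. Gentle lift of 120 mm.

```bash
python3 -m pendant '{"travel":[[0,0,1],[0,0,3],[0,0,5],[0,0,7],[0,0,8],[0,0,8],[0,0,9],[0,0,9],[0,0,9],[0,0,9],[0,0,9],[0,0,9],[0,0,8],[0,0,8],[0,0,7],[0,0,5],[0,0,4],[0,0,2],[0,0,1],[0,0,0]],"delta_rot":[[0,0,0],[0,0,0],[0,0,0],[0,0,0],[0,0,0],[0,0,0],[0,0,0],[0,0,0],[0,0,0],[0,0,0],[0,0,0],[0,0,0],[0,0,0],[0,0,0],[0,0,0],[0,0,0],[0,0,0],[0,0,0],[0,0,0],[0,0,0]]}'
python3 - <<'E'
from h import *
print({k:np.round(v,3).tolist() for k,v in env.observe().items() if k in("ft_force","wrist_torque","position")})
im=eyes.get_image("side");t=eyes.get_image("top")
a=cv2.resize(im[100:300,170:370],(440,440),interpolation=2);b=cv2.resize(t[150:260,220:310],(360,440),interpolation=2)
cv2.imwrite("pics/s5.png",np.hstack([a,b])[:,:,::-1])
E
```

```text
time_s: 17.62
position: [0.5569, -0.0297, 0.1807]
tool_rot: [[-0.0, 0.99, 0.14], [0.0, 0.14, -0.99], [-1.0, -0.0, -0.0]]
ft_force: [-0.1, -0.5, -5.2]
grip_width: 0.0146
{'position': [0.557, -0.03, 0.181], 'ft_force': [-0.145, -0.45, -5.218], 'wrist_torque': [-0.063, -0.026, 0.014]}
```

View pics/s5.png

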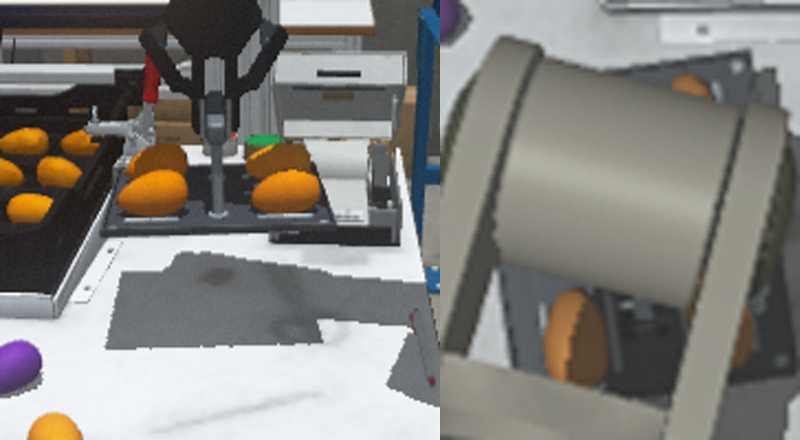

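The carrier hangs level and clear, with all four fruits in their pockets (left crop: edge from (103,232) to (335,230)) and a force of 5.2 N, about the expected weight. Holding.

```bash
Z='see below'; python3 -m pendant '{"travel":[[0,0,0],[0,0,0],[0,0,0],[0,0,0],[0,0,0],[0,0,0],[0,0,0],[0,0,0],[0,0,0],[0,0,0],[0,0,0],[0,0,0],[0,0,0],[0,0,0],[0,0,0],[0,0,0],[0,0,0],[0,0,0],[0,0,0],[0,0,0]],"delta_rot":[[0,0,0],[0,0,0],[0,0,0],[0,0,0],[0,0,0],[0,0,0],[0,0,0],[0,0,0],[0,0,0],[0,0,0],[0,0,0],[0,0,0],[0,0,0],[0,0,0],[0,0,0],[0,0,0],[0,0,0],[0,0,0],[0,0,0],[0,0,0]]}' && python3 -m pendant '{"travel":[[0,0,0],[0,0,0],[0,0,0],[0,0,0],[0,0,0],[0,0,0],[0,0,0],[0,0,0],[0,0,0],[0,0,0],[0,0,0],[0,0,0],[0,0,0],[0,0,0],[0,0,0],[0,0,0],[0,0,0],[0,0,0],[0,0,0],[0,0,0]],"delta_rot":[[0,0,0],[0,0,0],[0,0,0],[0,0,0],[0,0,0],[0,0,0],[0,0,0],[0,0,0],[0,0,0],[0,0,0],[0,0,0],[0,0,0],[0,0,0],[0,0,0],[0,0,0],[0,0,0],[0,0,0],[0,0,0],[0,0,0],[0,0,0]]}' && python3 -m pendant '{"travel":[[0,0,0],[0,0,0],[0,0,0],[0,0,0],[0,0,0],[0,0,0],[0,0,0],[0,0,0]],"delta_rot":[[0,0,0],[0,0,0],[0,0,0],[0,0,0],[0,0,0],[0,0,0],[0,0,0],[0,0,0]]}'
python3 - <<'E'
from h import *
im=eyes.get_image("side");cv2.imwrite("pics/s6.png",cv2.resize(im[100:340,170:370],(500,600),interpolation=2)[:,:,::-1])
E
```

```text
time_s: 19.38
position: [0.5569, -0.0297, 0.1807]
tool_rot: [[-0.0, 0.99, 0.139], [0.0, 0.139, -0.99], [-1.0, -0.0, -0.0]]
ft_force: [-0.3, -0.3, -4.6]
grip_width: 0.0152
time_s: 21.05
position: [0.5569, -0.0297, 0.1807]
tool_rot: [[-0.0, 0.99, 0.14], [-0.0, 0.14, -0.99], [-1.0, -0.0, 0.0]]
ft_force: [0.4, -0.2, -4.8]
grip_width: 0.0147
time_s: 21.72
position: [0.5569, -0.0297, 0.1807]
tool_rot: [[-0.0, 0.99, 0.14], [0.0, 0.14, -0.99], [-1.0, -0.0, -0.0]]
ft_force: [0.3, -0.2, -4.3]
grip_width: 0.0151
```

View pics/s6.png

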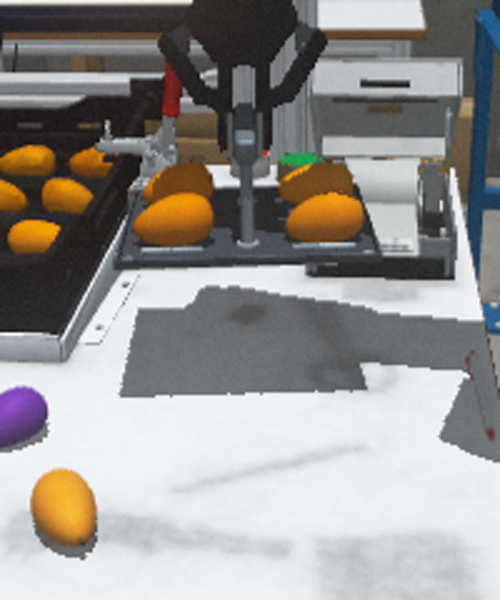

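The carrier is unchanged after 4 s of holding, and the third loose fruit still lies at (64,507). Handing in.

```bash
python3 -c "
from rig import close_job
print(close_job())"
```

```text
the job is handed in; nothing more can be done
None
```

The job is handed in, with the arm still holding the carrier up. I set two of the loose loquats down into the empty front-right and back-left pockets with a light touch (about 5–8 N at contact). Then I gripped the carrier by its handle at 70 N, lifted it 120 mm and held it still for 4 s. The job took about 22 s.

- **Placing:** before the lift, the two new fruits measured within about 2 mm of their pocket centres and within about 4° of the carrier's x axis. They lay lengthwise between the ribs.
- **Hold:** the tool position was steady to 0.1 mm and the carrier looked level. The wrist force stayed at 4.3–5.2 N, about the weight of the carrier with four fruits. All four fruits were still in their pockets in the last side picture.
- **Left alone:** the third loquat was still where it lay in the last picture. I made no contact with the pen, the cards or the purple look-alike.
- **Failed check:** the second carrier outline in the top view was spoilt by the arm's shadow. I judged that the carrier had not moved from the two original fruits' unchanged positions instead.

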